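# Wind the tumbling drum over to empty it

## Task

The ball knobs in the tumbling drum are polished: wind the drum round by its handwheel, grip after grip, until its open port (and the red spoke) points straight down and all three knobs have dropped into the tray underneath, and leave it standing so. Turn only the handwheel, do not push on the drum, and leave the tray and the other things on the bench where they are.

Things in the scene. Friction and masses are not known exactly. Their poses are not given: they have to be found in the camera images.
- hub (a point): centre of the upright handwheel, on its horizontal axis, in the rim's plane, 165 mm above the bench. Fixed to the stand, does not turn: y along the axis from wheel to drum, z up. Four spokes 12 mm thick along the axis; hub 44 mm across, 34 mm long. The red spoke points the same way as the drum's port.
- rim_top (a point): topmost point of the handwheel's rim, mid-section, 85 mm above point hub (fixed to the stand, does not turn). Dark rim, red at the red spoke: mean radius 85, outer 93 mm, 16 mm deep radially, 20 mm wide along the axis. Can be pinched across its width from above, at or near the top. Clear gap from the rim's plane to the wooden upright 76 mm, to the drum's end 107 mm.
- wheel (a joint): angle (rad) of handwheel and drum (one rigid piece) about hub's y: 0 = port and red spoke straight down, 3.14 = straight up. Lowering it brings the wheel's top towards hub's -x. Stops at -0.6 and 4.2. Starts between 2.1 and 3.9, so it is wound down to 0 in several grasps. Takes about 4 N at the rim, stays where left.
- drum: horizontal drum, wooden staves of two tones between blue end discs, diameter 176, length 166 mm; origin at its centre, on the axis, 190 mm along +y from point hub. Its own -z points out through the port, a full-length opening 75 x 150 mm edged in red. Turned by the handwheel, not pushed.
- tray_in (a point): centre of the inner floor of the open grey catch tray, which is loose and lies on the stand under the drum: 260 x 180 x 45 mm outside, walls and floor 5 mm; x along its 260 mm side. It need not be moved.
- ball0: yellow ball knob 1 of 3, diameter 36 mm, about 30 g, with a 20 mm flat and a brass insert at its foot (33 mm tall), starting inside the drum; origin at the ball's centre, 15 mm above the flat
- ball1: yellow ball knob 2 of 3, diameter 36 mm, about 30 g, with a 20 mm flat and a brass insert at its foot (33 mm tall), starting inside the drum; origin at the ball's centre, 15 mm above the flat
- ball2: yellow ball knob 3 of 3, diameter 36 mm, about 30 g, with a 20 mm flat and a brass insert at its foot (33 mm tall), starting inside the drum; origin at the ball's centre, 15 mm above the flat
- ukulele: bystander: unstrung ukulele body, dark sides and pale top, 270 x 170 x 60 mm, lying flat; origin under its centre
- glue: bystander: white glue bottle with an orange cap, diameter 54 mm, 150 mm tall, standing beyond the wheel's outer side; origin under its centre
- screwdriver: bystander: screwdriver with a red handle, 190 mm long, lying beyond the wheel's outer side; origin under its centre
- sander: bystander: cork sanding block with a dark wooden grip, 110 x 65 x 55 mm; origin under its centre
- clamp: bystander: blue F-clamp lying flat, about 280 x 100 x 22 mm; origin under its centre
- mug: bystander: blue mug, diameter 76 mm, 90 mm tall; origin under its centre

How it is judged:
By the outcome, as a careful person would: the job done as asked, in the order asked, and still so for the second after the job is handed in, with the robot touching nothing.
It also fails if it takes over 72 s, if anything falls off the work surface, if the arm or the gripper's body presses on something with over 40 N, if the wrist force passes 120 N, or if a joint passes its speed limit or range.

## Robot

A 7-joint arm with a two-finger parallel gripper is mounted at the origin on the work surface. World frame = base frame: x ahead of the robot, y to its left, z up, the work surface at z = 0. Lengths are in mm, angles in rad, forces in N, time in s.
With the tool pointing down it reaches from about 400 to 850 mm from the base axis. Payload 10.4 kg.
Tool frame: the origin (TCP) lies between the finger pads; the fingertips stand ctrl.tcp_to_tips ahead of it and the grasp point (between the pads) is the TCP (ctrl.tcp_to_tips is the distance from the TCP to the fingertips, in mm); z points along the fingers, y is the line along which they close (so a half turn about z gives the same grasp; the last joint's range is limited). The gripper opens to 85 mm and grips with 20 to 120 N. Pads are 22 mm wide; open, the fingers measure 114 mm over their backs; the gripper's body (76 mm by 85 mm) begins 54 mm behind the grasp point. The pads swing forward as they close: fully open they stand 13 mm farther back than shut.
Start: joints at [1.126, 0.332, -0.065, 1.46, 0.022, 1.35, -0.088], TCP at [255.901, -570.235, 215.438] pointing down, gripper open.
Joint ranges: [-2.6, 2.6], [-0.5, 2.12], [-1.47, 1.34], [0.16, 2.42], [-1.27, 4.41], [0.06, 2.06], [-2.6, 2.6]. Speed limits (rad/s): [2.22, 2.22, 2.79, 2.79, 3.14, 3.14, 3.14].

## Interface

Orientations are given as a rotation vector (axis times angle).
In Python, from plant import ctrl, optics, job gives the robot as it stands. The module is installed in compiled form; this text tells all that it offers.
- The arm moves only by the shell command python3 -m crank 'ROWS' [FORCE]. ROWS is JSON, a list of rows, each an object of numbers: "dx", "dy", "dz": the shift along the tool's x, y, z in mm; "ax", "ay", "az": the turn, a rotation vector about the tool's x, y, z in rad; "fingers": the finger opening in mm, from 0 to 85.4. A call has 1 to 8 rows; each row is the pose to reach, as a shift and turn from the pose commanded when the call began, along the tool's axes at that moment; what a row does not reach only later rows make up. A row lasts 1/10 s, in which the tool goes at most 50 mm and 8.59 degrees, less where a joint would pass 70% of its speed; a pose out of reach is approached as far as the arm can. A call with a gripper value outside its range is refused whole. The fingers move at their own pace and stop on an object; FORCE is the grip in N (left out, the last holds). Time passes only in rows, so rows that repeat a pose let the fingers close. It gives the time, the measured TCP pose, the force, the opening and the grip force at its end, in the units of the state.
- ctrl.sense(): the state, without advancing time (a new reading comes with each control period).
- optics.camera(name): name is "scene" or "top" or "wrist"; returns the picture (420x560x3 uint8, red, green, blue); there is no depth.
- optics.camera_model(name): a dict with "fx", "fy", "cx", "cy" (pixels), "k1" (the pictures are not rectified: a ray, as slopes to the right and down, at radius r is drawn at 1 + k1 r^2 times it, then the intrinsics apply), "position" and "rotation" of the camera in the world. Camera axes: x right, y up, looking along -z (the intrinsics and any distortion apply to the point x, -y, -z); pixel columns grow to the right and rows downward; lengths in mm; the calibration is good to about 2 mm. A picture is of the moment at which its call begins: read the wrist's pose just before it. camera_model takes no time and is no camera call; for the wrist camera it gives the pose at the moment of the call.
- job.finish_job(): hands the job in; it is judged then, once.
The state is a dict: "time": time; "joint_pos": joint angles; "joint_velocities": joint speeds; "effort": joint torques, N m; "ee_pos": TCP position; "eef_rot": TCP orientation; "contact_force": force on the tool from outside, world axes, zero at the start; "torque": the same for the moment, N m; "opening": opening from 0.0 (shut) to 1.0 (fully open); "gripper_force": force on a finger pad.
Only numpy, scipy, OpenCV 4.12 (cv2) and the standard library are available. Lean on these libraries where they do the work, as an engineer would, in place of code of your own. Each camera call takes 0.05 s, during which the arm holds its last target. There are 200 camera calls.

## Working session

There is one attempt and no reset: what is moved stays moved. The work goes in short steps, Python scripts to look and compute and a shell command to move; the robot and the scene stay as the last step left them, time stands still between calls to the robot, and variables do not carry over. Pictures are saved under pics/ and viewed, at most 10 in all, crops included, and the job is handed in when it is done.

```bash
mkdir -p pics; python3 - <<'E'
from plant import ctrl,optics
import cv2,numpy as np
print(ctrl.sense()); print(ctrl.tcp_to_tips)
for n in("scene","top"):
    im=optics.camera(n); np.save(f"pics/{n}0.npy",im); cv2.imwrite(f"pics/{n}0.png",im[:,:,::-1]); print(n,optics.camera_model(n))
E
```

```text
{'time': 0.0, 'joint_pos': array([ 1.12639192,  0.3328664 , -0.06466954,  1.46092312,  0.02159589,
        1.3499071 , -0.08852246]), 'joint_velocities': array([ 3.77192468e-04,  6.95220821e-04, -8.07821764e-04,  1.19579133e-03,
        2.67420451e-04, -2.24408704e-03, -5.56967355e-05]), 'effort': array([-4.99262333e-04, -6.25463533e+01,  4.89635125e-02, -3.91604733e+01,
        1.63373176e-02,  9.87318519e-03,  5.68073324e-05]), 'ee_pos': array([ 255.69798092, -569.87172896,  214.62797706]), 'eef_rot': array([-3.07066211e+00, -6.57334538e-01,  5.71855490e-04]), 'contact_force': array([-0.02117899,  0.11622102, -0.9882262 ]), 'torque': array([-0.00709251,  0.02273504,  0.01793888]), 'gripper_force': 0.0, 'opening': 0.9993101728642063}
19.0
scene {'fx': 417.4344646586287, 'fy': 417.4344646586287, 'cx': 284.5700236955678, 'cy': 211.3107288079926, 'k1': 0.024457665618999185, 'position': array([1182.23597355,  901.03458761, 1127.47938473]), 'rotation': array([0.3190051 , 1.07520092, 2.38641764])}
top {'fx': 516.2737198204688, 'fy': 516.2737198204688, 'cx': 283.11011646268776, 'cy': 206.45999990397522, 'k1': -0.06087416420333231, 'position': array([4.05818572e+02, 5.99132005e-01, 1.69798376e+03]), 'rotation': array([ 0.09473563, -0.09136349, -1.59256522])}
```

View pics/scene0.png

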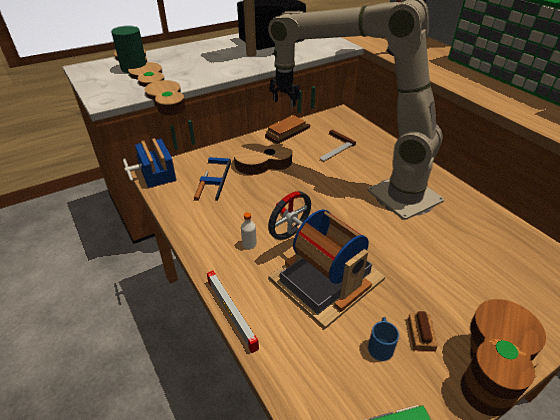

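View pics/top0.png

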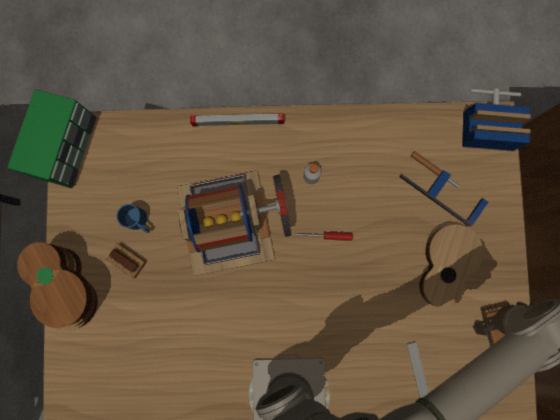

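Top view: the wheel is edge-on from (275,177) to (290,235), red spoke near its top at (281,203). The drum is at (220,217) with the balls in it, glue at (313,172) and the screwdriver at (325,236). Next I'll zoom in on the wheel.

```bash
cat > h.py <<'E'
import numpy as np,cv2
from scipy.spatial.transform import Rotation as R
from plant import ctrl,optics
def K(m): return np.array([[m['fx'],0,m['cx']],[0,m['fy'],m['cy']],[0,0,1]])
def ray(m,uv):
    p=cv2.undistortPoints(np.array(uv,float).reshape(-1,1,2),K(m),np.array([m['k1'],0,0,0.])).reshape(-1,2)
    d=np.c_[p[:,0],-p[:,1],-np.ones(len(p))]
    return R.from_rotvec(m['rotation']).apply(d)
def onplane(m,uv,z):
    d=ray(m,uv); c=m['position']; return c+d*((z-c[2])/d[:,2])[:,None]
def onvert(m,uv,p0,n):
    d=ray(m,uv); c=m['position']; return c+d*(((p0-c)@n)/(d@n))[:,None]
def proj(m,P):
    q=R.from_rotvec(m['rotation']).inv().apply(np.atleast_2d(P)-m['position']); q=q*[1,-1,-1]
    return cv2.projectPoints(q,np.zeros(3),np.zeros(3),K(m),np.array([m['k1'],0,0,0.]))[0].reshape(-1,2)
E
python3 - <<'E'
from h import *
m=optics.camera_model("top")
for uv,z in [((275,177),165),((290,235),165),((281,203),250),((313,169),150),((325,236),15)]: print(uv,onplane(m,[uv],z).round())
a=np.load("pics/top0.npy")[150:270,160:360]; b=np.load("pics/scene0.npy")[170:330,225:395]
a=cv2.resize(a[:,:,::-1],None,fx=4,fy=4,interpolation=2); b=cv2.resize(b[:,:,::-1],None,fx=3.5,fy=3.5,interpolation=2)
cv2.imwrite("pics/a.png",a);cv2.imwrite("pics/b.png",b)
E
```

```text
(275, 177) [[678.  24. 165.]]
(290, 235) [[502. -17. 165.]]
(281, 203) [[588.   7. 250.]]
(313, 169) [[702. -92. 150.]]
(325, 236) [[ 505. -132.   15.]]
```

View pics/a.png

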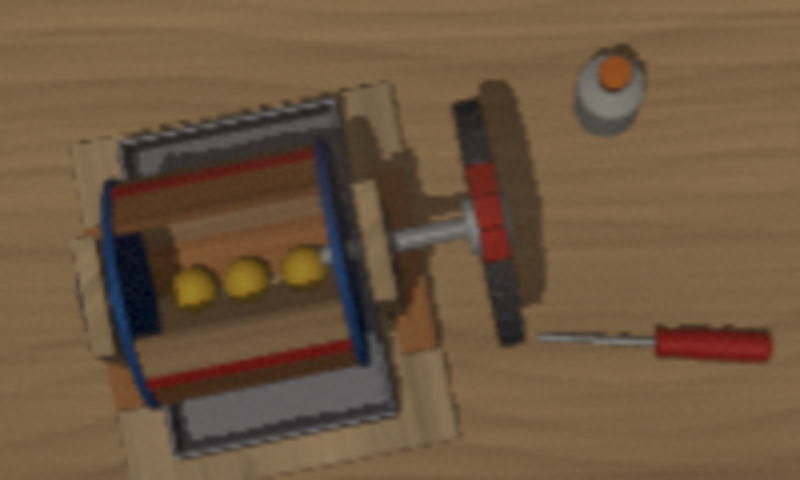

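View pics/b.png

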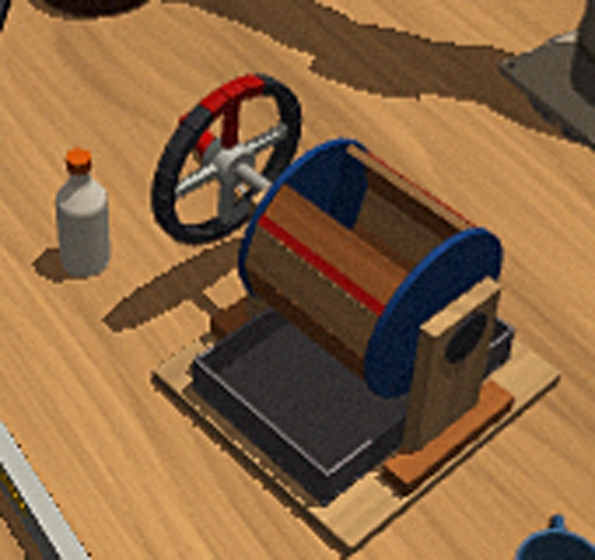

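Crop a: rim runs from (467,99) to (512,343), its red arc from y≈164 to 260. Crop b: red spoke points nearly straight up and the three balls sit in the drum. I'll compute the hub, axis and angle from these.

```bash
python3 - <<'E'
from h import *
m=optics.camera_model("top"); s=optics.camera_model("scene")
f=lambda x,y:(160+x/4,150+y/4)
P=onplane(m,[f(467,99),f(512,343)],165); print(P.round(1), np.linalg.norm(P[0]-P[1]))
hub=P.mean(0); x=(P[0]-P[1]); x/=np.linalg.norm(x); z=np.array([0,0,1.]); y=np.cross(z,x)
print("hub",hub.round(1),"yaw",np.arctan2(x[1],x[0]))
# cross-check: axis via shaft/drum end and stand edges
D=onplane(m,[f(120,290),f(345,255)],165); print('drumline',D.round(), (D-hub)@np.c_[x,y])
g=lambda u,v:(225+u/3.5,170+v/3.5)
# scene: rim outline extremes in the wheel plane
for uv in [(154,190),(301,120),(250,73),(190,245),(230,160),(200,105),(262,75),(232,118)]:
    q=onvert(s,[g(*uv)],hub,y)[0]-hub; print(uv,'x',(q@x).round(1),'z',q[2].round(1),'r',np.hypot(q@x,q[2]).round(1),'ang',np.arctan2(-q@x,-q[2]).round(3)%6.283)
for uv in [(482,164),(497,260)]:
    q=onplane(m,[f(*uv)],hub[2]+88)[0]-hub; print(uv,(q@x).round(1),(q@y).round(1))
# predicted pixel of hub, rim pts
print('hub in b',(proj(s,hub)-[225,170])*3.5,'top rim in b',(proj(s,hub+93*z)-[225,170])*3.5)
E
```

```text
[[684.4  18.6 165. ]
 [499.8 -10.7 165. ]] 186.90699448330165
hub [592.1   3.9 165. ] yaw 0.15764952861824685
drumline [[546. 281. 165.]
 [568. 112. 165.]] [[ -1.85543031 280.75321361]
 [ -6.32133295 110.73210942]]
(154, 190) x 91.2 z 12.3 r 92.0 ang 4.578
(301, 120) x -103.5 z -8.0 r 103.8 ang 1.494
(250, 73) x -29.2 z 92.0 r 96.5 ang 2.835
(190, 245) x 46.2 z -91.4 r 102.4 ang 5.814
(230, 160) x -5.9 z -6.2 r 8.6 ang 0.767
(200, 105) x 33.9 z 86.4 r 92.8 ang 3.5150000000000006
(262, 75) x -45.2 z 81.2 r 93.0 ang 2.634
(232, 118) x -7.2 z 47.7 r 48.3 ang 2.991
(482, 164) 29.7 -0.6
(497, 260) -39.3 1.3
hub in b [[225.613174   157.97517069]] top rim in b [[227.17619906  84.68936131]]
```

Rim diameter comes out at 187 mm (given: 186). The hub is at about (591,4), yaw 0.158, and the wheel angle is about 3.08. I'll move above the wheel.

```bash
cat >> h.py <<'E'
HUB=np.array([591,4,165.]);YAW=0.158
def pose(phi,r,tilt):  # wheel-plane polar pose: phi from top towards +x, tilt of tool likewise
    c,s=np.cos(YAW),np.sin(YAW); x=np.array([c,s,0]); z=np.array([0,0,1.]); y=np.cross(z,x)
    p=HUB+r*(np.sin(phi)*x+np.cos(phi)*z)
    tz=-(np.sin(tilt)*x+np.cos(tilt)*z); ty=-y; tx=np.cross(ty,tz)
    return p,R.from_matrix(np.c_[tx,ty,tz])
def rel(p,Rt,base=None):
    if base is None:
        st=ctrl.sense(); base=(st['ee_pos'],R.from_rotvec(st['eef_rot']))
    return base[1].inv().apply(p-base[0]).round(1),(base[1].inv()*Rt).as_rotvec().round(3)
E
python3 -c "
from h import *
print(rel(*pose(0,175,0)))"
```

```text
(array([ 540.8, -386.5, -124.8]), array([-0.001,  0.   ,  0.264]))
```

```bash
python3 -m crank '[{"dz":-50},{"dx":30,"dy":-20,"dz":-95},{"dx":70,"dy":-50,"dz":-125,"az":0.26},{"dx":105,"dy":-75,"dz":-125,"az":0.26},{"dx":145,"dy":-103,"dz":-125,"az":0.26},{"dx":185,"dy":-132,"dz":-125,"az":0.26},{"dx":225,"dy":-161,"dz":-125,"az":0.26},{"dx":265,"dy":-190,"dz":-125,"az":0.26}]'
python3 -c "
from h import *
print(rel(*pose(0,175,0)))"
```

```text
(array([ 540.8, -386.5, -124.8]), array([-0.001,  0.   ,  0.264]))validation failed for argument at $[0]...
```

```bash
python3 -m crank '[{"dx":0,"dy":0,"dz":-50,"ax":0,"ay":0,"az":0,"fingers":85},{"dx":30,"dy":-20,"dz":-95,"ax":0,"ay":0,"az":0.1,"fingers":85},{"dx":70,"dy":-50,"dz":-125,"ax":0,"ay":0,"az":0.26,"fingers":85},{"dx":105,"dy":-75,"dz":-125,"ax":0,"ay":0,"az":0.26,"fingers":85},{"dx":145,"dy":-103,"dz":-125,"ax":0,"ay":0,"az":0.26,"fingers":85},{"dx":185,"dy":-132,"dz":-125,"ax":0,"ay":0,"az":0.26,"fingers":85},{"dx":225,"dy":-161,"dz":-125,"ax":0,"ay":0,"az":0.26,"fingers":85},{"dx":265,"dy":-190,"dz":-125,"ax":0,"ay":0,"az":0.26,"fingers":85}]'
python3 -c "
from h import *
print(rel(*pose(0,175,0)))"
```

```text
time: 0.9
ee_pos: [418.6, -289.6, 340.3]
eef_rot: [3.131, 0.254, -0.0]
contact_force: [-0.2, -0.4, -0.1]
opening: 0.992
gripper_force: 0.0
(array([ 2.174e+02, -2.620e+02,  2.000e-01]), array([0.   , 0.   , 0.004]))
```

```bash
python3 -m crank '[{"dx":30,"dy":-36,"dz":0,"ax":0,"ay":0,"az":0,"fingers":85},{"dx":60,"dy":-72,"dz":0,"ax":0,"ay":0,"az":0,"fingers":85},{"dx":90,"dy":-108,"dz":0,"ax":0,"ay":0,"az":0,"fingers":85},{"dx":120,"dy":-145,"dz":0,"ax":0,"ay":0,"az":0,"fingers":85},{"dx":150,"dy":-181,"dz":0,"ax":0,"ay":0,"az":0,"fingers":85},{"dx":180,"dy":-217,"dz":0,"ax":0,"ay":0,"az":0,"fingers":85},{"dx":217,"dy":-262,"dz":0,"ax":0,"ay":0,"az":0,"fingers":85},{"dx":217,"dy":-262,"dz":0,"ax":0,"ay":0,"az":0,"fingers":85}]'
python3 - <<'E'
from h import *
print(rel(*pose(0,175,0)))
m=optics.camera_model("wrist"); im=optics.camera("wrist"); np.save("pics/w1.npy",im); cv2.imwrite("pics/w1.png",im[:,:,::-1]); print(m)
print(ctrl.sense()['joint_pos'])
E
```

```text
time: 1.7
ee_pos: [590.9, 8.7, 339.3]
eef_rot: [-3.127, -0.266, 0.002]
contact_force: [-0.3, 0.1, -0.8]
opening: 1.0
gripper_force: 0.0
(array([-0.7,  4.7, -0.7]), array([-0.003,  0.001,  0.012]))
{'fx': 364.37135243410796, 'fy': 364.37135243410796, 'cx': 279.165025897025, 'cy': 214.5781786778528, 'k1': -0.07624102390223327, 'position': array([667.64316966,  20.23219946, 498.3453015 ]), 'rotation': array([-0.2537751 ,  0.21819669, -1.38866167])}
[ 0.33740701  0.26886215 -0.54013803  1.3164269   0.13456212  1.59400032
 -1.58612918]
```

View pics/w1.png

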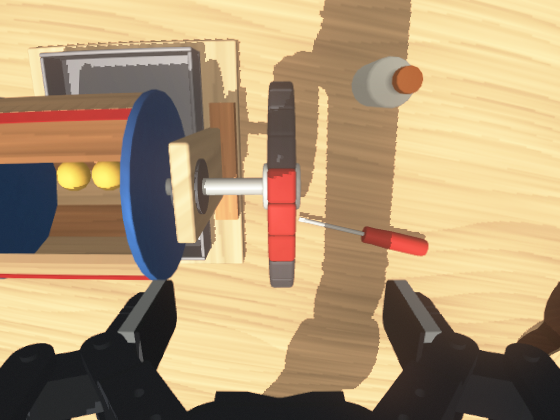

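The wrist view shows the rim edge-on between columns 268 and 296, rows 82 to 287, with the red arc at rows 170–262. I'll refine the hub from it.

```bash
python3 - <<'E'
from h import *
m={'fx':364.3714,'fy':364.3714,'cx':279.165,'cy':214.5782,'k1':-0.07624102,'position':np.array([667.64316966,20.23219946,498.3453015]),'rotation':np.array([-0.2537751,0.21819669,-1.38866167])}
c,s=np.cos(YAW),np.sin(YAW); x=np.array([c,s,0]); y=np.array([-s,c,0])
im=np.load("pics/w1.npy").astype(int); r,g,b=im.transpose(2,0,1)
red=((r>120)&(g<70)&(b<70)); red[:,:255]=0; red[:,305:]=0
for v in (180,195,210,225,240,255):
    u=np.where(red[v])[0]; q=onplane(m,[(u.min(),v),(u.max()+1,v)],256)-HUB; print(v,u.min(),u.max(),'x',(q@x).round(1),'y',(q@y).round(1))
# red end points, ray with cylinder r=93
for v in (169,262.5):
    d=ray(m,[(282,v)])[0]; o=m['position']-HUB
    A=np.array([d@x,d[2]]);B=np.array([o@x,o[2]])
    t=np.roots([A@A,2*A@B,B@B-93**2]); t=t.real.min(); q=B+t*A; print('red end',q.round(1),np.arctan2(-q[0],-q[1])%6.283)
for uv in [(281,82),(283,287)]:
    d=ray(m,[uv])[0]; o=m['position']-HUB; A=np.array([d@x,d[2]]);B=np.array([o@x,o[2]]); n=np.array([-A[1],A[0]])/np.linalg.norm(A); print('tangent dist',B@n)
E
```

```text
Traceback (most recent call last):
ValueError: zero-size array to reduction operation minimum which has no identity
```

```bash
python3 - <<'E'
from h import *
m={'fx':364.3714,'fy':364.3714,'cx':279.165,'cy':214.5782,'k1':-0.07624102,'position':np.array([667.64316966,20.23219946,498.3453015]),'rotation':np.array([-0.2537751,0.21819669,-1.38866167])}
c,s=np.cos(YAW),np.sin(YAW); x=np.array([c,s,0]); y=np.array([-s,c,0])
im=np.load("pics/w1.npy").astype(int); r,g,b=im.transpose(2,0,1)
red=((r>90)&(r>2.5*g)); red[:,:255]=0; red[:,299:]=0
rows=np.where(red[:,275:290].sum(1)>8)[0]; print(rows.min(),rows.max())
for v in (185,200,215,230,245,255):
    u=np.where(red[v])[0]
    if len(u)==0: print(v,im[v,282]);continue
    q=onplane(m,[(u.min(),v),(u.max()+1,v)],256)-HUB; print(v,u.min(),u.max(),'x',(q@x).round(1),'y',(q@y).round(1))
for v in (rows.min(),rows.max()+1):
    d=ray(m,[(282,v)])[0]; o=m['position']-HUB
    A=np.array([d@x,d[2]]);B=np.array([o@x,o[2]])
    t=np.roots([A@A,2*A@B,B@B-93**2]); t=t.real.min(); q=B+t*A; print('red end',q.round(1),np.arctan2(-q[0],-q[1])%6.283)
for uv in [(281,82),(283,287)]:
    d=ray(m,[uv])[0]; o=m['position']-HUB; A=np.array([d@x,d[2]]);B=np.array([o@x,o[2]]); n=np.array([-A[1],A[0]])/np.linalg.norm(A); print('tangent dist',B@n)
E
```

```text
174 260
185 268 294 x [22.1 22.4] y [11.6 -6.7]
200 268 294 x [11.6 11.8] y [11.6 -7. ]
215 268 294 x [0.7 0.9] y [11.6 -7.3]
230 268 294 x [-10.5 -10.2] y [11.6 -7.6]
245 269 294 x [-21.9 -21.7] y [10.8 -7.8]
255 269 293 x [-29.7 -29.5] y [10.8 -7.3]
red end [29.3 88.3] 3.4620365232887167
red end [-37.   85.3] 2.732552718747851
tangent dist 92.88683006478293
tangent dist -92.73654960532069
```

Measured: hub (590.7, 6, 165), θ ≈ 3.10. I'll wind it in three strokes of about 1.03 rad, φ from +0.45 to −0.6.

```bash
sed -i 's/^HUB=.*/HUB=np.array([590.7,6,165.]);YAW=0.158/' h.py
cat >> h.py <<'E'
def table(seq,base=None):
    for q in seq: a,b=rel(*pose(*q),base); print(np.round(q,2),a,b)
E
python3 - <<'E'
from h import *
print('approach');table([(.45,150,.45),(.45,87,.45)])
print('stroke');table([(.45-.1*k,87,.45-.1*k) for k in range(1,12)],pose(.45,87,.45))
print('2nd half');table([(-.35-.1*k,87,-.35-.1*k) for k in range(1,4)],pose(-.35,87,-.35))
E
```

```text
approach
[  0.45 150.     0.45] [65.1  1.8 39.1] [-0.    -0.449  0.011]
[ 0.45 87.    0.45] [37.8  1.7 95.9] [-0.    -0.449  0.011]
stroke
[ 0.35 87.    0.35] [-8.7 -0.   0.4] [0.  0.1 0. ]
[ 0.25 87.    0.25] [-17.3  -0.    1.7] [-0.   0.2  0. ]
[ 0.15 87.    0.15] [-25.7  -0.    3.9] [-0.   0.3  0. ]
[5.0e-02 8.7e+01 5.0e-02] [-33.9  -0.    6.9] [-0.   0.4  0. ]
[-5.0e-02  8.7e+01 -5.0e-02] [-41.7  -0.   10.7] [-0.   0.5  0. ]
[-0.15 87.   -0.15] [-49.1  -0.   15.2] [-0.   0.6  0. ]
[-0.25 87.   -0.25] [-56.   -0.   20.5] [-0.   0.7 -0. ]
[-0.35 87.   -0.35] [-62.4  -0.   26.4] [-0.   0.8 -0. ]
[-0.45 87.   -0.45] [-68.1  -0.   32.9] [-0.   0.9  0. ]
[-0.55 87.   -0.55] [-73.2  -0.   40. ] [0. 1. 0.]
[-0.65 87.   -0.65] [-77.5  -0.   47.5] [-0.   1.1  0. ]
2nd half
[-0.45 87.   -0.45] [-8.7 -0.   0.4] [0.  0.1 0. ]
[-0.55 87.   -0.55] [-17.3  -0.    1.7] [-0.   0.2  0. ]
[-0.65 87.   -0.65] [-25.7  -0.    3.9] [-0.   0.3  0. ]
```

```bash
python3 -m crank '[{"dx":25,"dy":1,"dz":10,"ax":0,"ay":-0.15,"az":0,"fingers":60},{"dx":50,"dy":1.8,"dz":25,"ax":0,"ay":-0.3,"az":0.01,"fingers":60},{"dx":65,"dy":1.8,"dz":39,"ax":0,"ay":-0.45,"az":0.01,"fingers":60},{"dx":65,"dy":1.8,"dz":39,"ax":0,"ay":-0.45,"az":0.01,"fingers":60}]'
python3 - <<'E'
from h import *
table([(.45,150,.45),(.45,87,.45)])
print(ctrl.sense()['joint_pos'])
E
```

```text
time: 2.15
ee_pos: [648.2, 6.4, 286.5]
eef_rot: [3.047, 0.233, -0.629]
contact_force: [0.3, 1.2, -2.9]
opening: 0.702
gripper_force: 0.0
[  0.45 150.     0.45] [  2.3  -8.8 -15.7] [-0.011 -0.044 -0.003]
[ 0.45 87.    0.45] [-0.5 -8.2 47.2] [-0.011 -0.044 -0.003]
[-0.03956527  0.73125771 -0.11296163  0.78967152  0.08042518  2.03012992
 -1.53677889]
```

Joint 6 is at its limit with this tilt, so I'll start each stroke with less: φ=0.4, tilt 0.1.

```bash
python3 -m crank '[{"dx":-10,"dy":-6,"dz":-15,"ax":0,"ay":0.12,"az":0,"fingers":60},{"dx":-15,"dy":-9,"dz":-15,"ax":-0.01,"ay":0.25,"az":0,"fingers":60},{"dx":-15,"dy":-9,"dz":-15,"ax":-0.01,"ay":0.3,"az":0,"fingers":60},{"dx":-15,"dy":-9,"dz":-15,"ax":-0.01,"ay":0.3,"az":0,"fingers":60}]'
python3 - <<'E'
from h import *
table([(.4,150,.1),(.4,87,.1)])
print(ctrl.sense()['joint_pos'])
E
```

```text
time: 2.55
ee_pos: [636.8, 11.7, 315.6]
eef_rot: [3.119, 0.234, -0.14]
contact_force: [0.4, -0.3, 1.2]
opening: 0.703
gripper_force: 0.0
[4.0e-01 1.5e+02 1.0e-01] [13.  -1.7 11.3] [ 0.003 -0.01  -0.008]
[ 0.4 87.   0.1] [-6.2 -1.8 71.3] [ 0.003 -0.01  -0.008]
[ 0.00665988  0.4126695  -0.15183469  1.1513333   0.06602451  1.67199709
 -1.55274742]
```

```bash
python3 -m crank '[{"dx":5,"dy":-2,"dz":25,"ax":0,"ay":-0.01,"az":-0.01,"fingers":60},{"dx":0,"dy":-2,"dz":50,"ax":0,"ay":-0.01,"az":-0.01,"fingers":60},{"dx":-6,"dy":-2,"dz":71,"ax":0,"ay":-0.01,"az":-0.01,"fingers":60},{"dx":-6,"dy":-2,"dz":71,"ax":0,"ay":-0.01,"az":-0.01,"fingers":60}]'
python3 - <<'E'
from h import *
table([(.4,87,.1)])
E
```

```text
time: 2.95
ee_pos: [623.4, 12.1, 240.0]
eef_rot: [3.117, 0.251, -0.173]
contact_force: [-0.2, -0.0, -0.4]
opening: 0.704
gripper_force: 0.0
[ 0.4 87.   0.1] [ 0.1  0.9 -5.2] [0.002 0.011 0.002]
```

```bash
python3 -m crank '[{"dx":0,"dy":1,"dz":-4,"ax":0,"ay":0,"az":0,"fingers":30},{"dx":0,"dy":1,"dz":-4,"ax":0,"ay":0,"az":0,"fingers":10},{"dx":0,"dy":1,"dz":-4,"ax":0,"ay":0,"az":0,"fingers":10},{"dx":0,"dy":1,"dz":-4,"ax":0,"ay":0,"az":0,"fingers":10},{"dx":0,"dy":1,"dz":-4,"ax":0,"ay":0,"az":0,"fingers":10}]' 60
python3 - <<'E'
from h import *
st=ctrl.sense();b=(st['ee_pos'],R.from_rotvec(st['eef_rot']))
c,s=np.cos(YAW),np.sin(YAW);d=b[0]-HUB;u=d@[c,s,0];ph=np.arctan2(u,d[2]);r=np.hypot(u,d[2]);zt=b[1].apply([0,0,1]);t=np.arctan2(-zt@[c,s,0],-zt[2]);print(ph,r,t,d@[-s,c,0],st['torque'])
table([(ph-.1*k,r,t-.1*k) for k in range(1,12)],pose(ph,r,t))
print(ph-.8);table([(ph-.8-.1*k,r,t-.8-.1*k) for k in range(1,4)],pose(ph-.8,r,t-.8))
E
```

```text
time: 3.45
ee_pos: [625.9, 12.5, 247.7]
eef_rot: [3.117, 0.253, -0.16]
contact_force: [-0.4, -0.6, 0.0]
opening: 0.119
gripper_force: 0.0
0.4078819829571539 90.12329226258393 0.102965940477113 0.8982277915272919 [ 0.11538842 -0.11013909  0.03340736]
[ 0.31 90.12  0.  ] [-8.7 -0.  -2.3] [0.  0.1 0. ]
[ 0.21 90.12 -0.1 ] [-17.6  -0.   -3.7] [0.  0.2 0. ]
[ 0.11 90.12 -0.2 ] [-26.6   0.   -4.2] [ 0.   0.3 -0. ]
[ 1.000e-02  9.012e+01 -3.000e-01] [-35.6   0.   -3.8] [ 0.   0.4 -0. ]
[-9.000e-02  9.012e+01 -4.000e-01] [-44.5   0.   -2.4] [0.  0.5 0. ]
[-0.19 90.12 -0.5 ] [-53.3   0.   -0.3] [0.  0.6 0. ]
[-0.29 90.12 -0.6 ] [-61.7  -0.    2.8] [-0.   0.7  0. ]
[-0.39 90.12 -0.7 ] [-69.9  -0.    6.7] [ 0.   0.8 -0. ]
[-0.49 90.12 -0.8 ] [-77.6   0.   11.3] [-0.   0.9  0. ]
[-0.59 90.12 -0.9 ] [-84.8   0.   16.8] [0. 1. 0.]
[-0.69 90.12 -1.  ] [-91.4  -0.   22.9] [ 0.   1.1 -0. ]
-0.39211801704284616
[-0.49 90.12 -0.8 ] [-8.7  0.  -2.3] [-0.   0.1  0. ]
[-0.59 90.12 -0.9 ] [-17.6   0.   -3.7] [0.  0.2 0. ]
[-0.69 90.12 -1.  ] [-26.6   0.   -4.2] [-0.   0.3  0. ]
```

The opening is 10 mm with no grip force, so it missed the rim. I'll look.

```bash
python3 - <<'E'
from h import *
w=optics.camera("wrist");s=optics.camera("scene")[140:290,220:390]
np.save("pics/w2.npy",w)
w=cv2.resize(w[150:420,130:430],(500,450)); s=cv2.resize(s,(300,265),interpolation=2)
o=np.zeros((450,800,3),np.uint8);o[:,:500]=w;o[:265,500:]=s; cv2.imwrite("pics/m2.png",o[:,:,::-1])
E
```

```text
(no output)
```

View pics/m2.png

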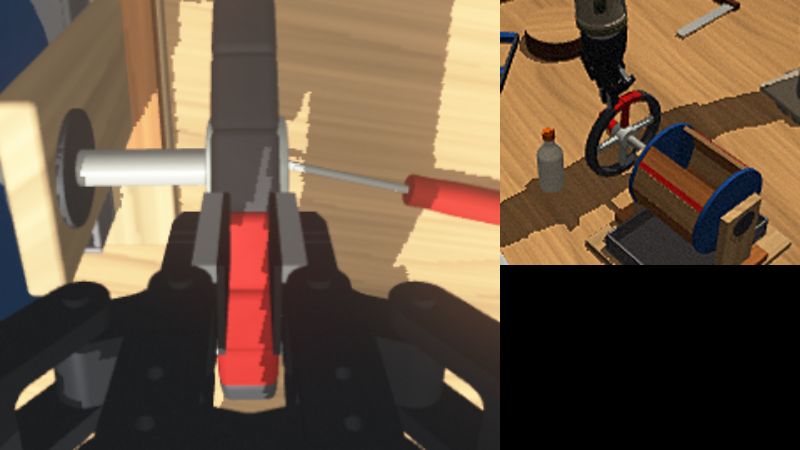

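```bash
python3 -m crank '[{"dx":0,"dy":0,"dz":0,"ax":0,"ay":0,"az":0,"fingers":0},{"dx":0,"dy":0,"dz":0,"ax":0,"ay":0,"az":0,"fingers":0},{"dx":0,"dy":0,"dz":0,"ax":0,"ay":0,"az":0,"fingers":0},{"dx":0,"dy":0,"dz":0,"ax":0,"ay":0,"az":0,"fingers":0}]' 60
```

```text
time: 3.95
ee_pos: [625.7, 12.4, 247.4]
eef_rot: [3.117, 0.252, -0.161]
contact_force: [0.6, 0.1, -0.7]
opening: -0.002
gripper_force: 0.0
```

```bash
python3 - <<'E'
from h import *
st=ctrl.sense(); p=st['ee_pos']; Rt=R.from_rotvec(st['eef_rot'])
pts={'tcp':p,'tip':p+Rt.apply([0,0,19])}
c,s_=np.cos(YAW),np.sin(YAW); x=np.array([c,s_,0]); y=np.array([-s_,c,0]);
ring=lambda r,off:HUB+r*(np.sin(a)[:,None]*x+np.cos(a)[:,None]*[0,0,1])+off*y
a=np.linspace(0,2*np.pi,73)
out=[]
for n,cr,sz in (("wrist",(130,430,150,420),(440,396)),("scene",(250,350,120,240),(360,432))):
    m=optics.camera_model(n); im=optics.camera(n).copy()
    x0,x1,y0,y1=cr; k=sz[0]/(x1-x0)
    v=cv2.resize(im[y0:y1,x0:x1],sz,interpolation=cv2.INTER_CUBIC)
    for q,col in ((ring(93,10),(0,255,0)),(ring(93,-10),(0,255,255))):
        cv2.polylines(v,[((proj(m,q)-[x0,y0])*k).astype(int)],False,col,1)
    for nm,q in pts.items():
        uv=proj(m,q)[0]; print(n,nm,uv.round(1)); cv2.circle(v,tuple(((uv-[x0,y0])*k).astype(int)),3,(255,0,255),-1)
    out.append(v)
o=np.zeros((440,800,3),np.uint8);o[:396,:440]=out[0];o[:432,440:]=out[1]; cv2.imwrite("pics/m3.png",o[:,:,::-1])
E
```

```text
wrist tcp [276.8 267.8]
wrist tip [277. 252.]
scene tcp [282.6 201.5]
scene tip [283.  205.6]
```

View pics/m3.png

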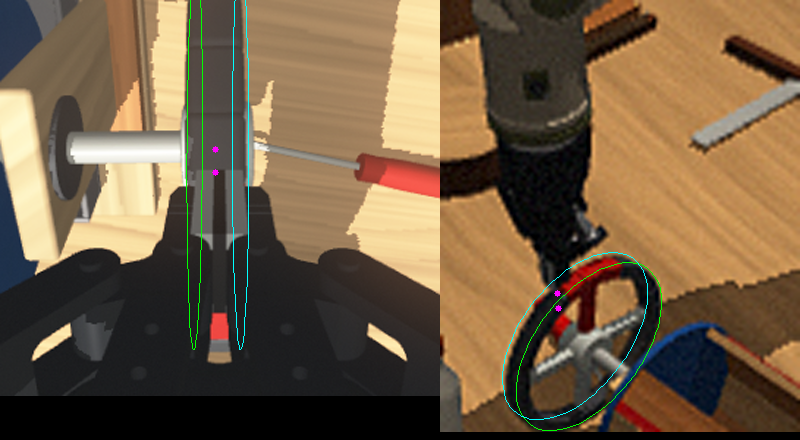

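The wheel model matches both views, but the shut fingertips appear at the TCP point rather than 19 mm beyond it, so they closed just above the rim. I'll open, go about 20 mm deeper and grip again.

```bash
python3 -m crank '[{"dx":0,"dy":1,"dz":-6,"ax":0,"ay":0,"az":0,"fingers":60},{"dx":0,"dy":1,"dz":-6,"ax":0,"ay":0,"az":0,"fingers":60},{"dx":0,"dy":1,"dz":-6,"ax":0,"ay":0,"az":0,"fingers":60},{"dx":0,"dy":1,"dz":8,"ax":0,"ay":0,"az":0,"fingers":60},{"dx":0,"dy":1,"dz":20,"ax":0,"ay":0,"az":0,"fingers":60},{"dx":0,"dy":1,"dz":20,"ax":0,"ay":0,"az":0,"fingers":5},{"dx":0,"dy":1,"dz":20,"ax":0,"ay":0,"az":0,"fingers":5},{"dx":0,"dy":1,"dz":20,"ax":0,"ay":0,"az":0,"fingers":5}]' 60
python3 -m crank '[{"dx":0,"dy":0,"dz":0,"ax":0,"ay":0,"az":0,"fingers":5},{"dx":0,"dy":0,"dz":0,"ax":0,"ay":0,"az":0,"fingers":5}]' 60
cat >> h.py <<'E'
def where():
    st=ctrl.sense();b=(st['ee_pos'],R.from_rotvec(st['eef_rot']))
    c,s=np.cos(YAW),np.sin(YAW);d=b[0]-HUB;u=d@[c,s,0];ph=np.arctan2(u,d[2]);r=np.hypot(u,d[2]);zt=b[1].apply([0,0,1]);t=np.arctan2(-zt@[c,s,0],-zt[2])
    print('phi %.3f r %.1f tilt %.3f lat %.1f'%(ph,r,t,d@[-s,c,0]), 'grip',st['gripper_force'],'F',st['contact_force'].round(1)); return ph,r,t
E
python3 -c "
from h import *
ph,r,t=where()
table([(ph-.1*k,r,t-.1*k) for k in range(1,9)],pose(ph,r,t))"
```

```text
time: 4.85
ee_pos: [623.6, 13.4, 227.9]
eef_rot: [3.12, 0.256, -0.161]
contact_force: [4.2, -12.4, -4.9]
opening: 0.209
gripper_force: 61.3
time: 5.05
ee_pos: [623.6, 13.2, 227.9]
eef_rot: [3.119, 0.256, -0.161]
contact_force: [-2.7, 5.5, 0.4]
opening: 0.212
gripper_force: 59.5
phi 0.491 r 71.3 tilt 0.103 lat 1.9 grip 59.53758627176285 F [-2.7  5.5  0.4]
[ 0.39 71.3   0.  ] [-6.7 -0.  -2.4] [ 0.   0.1 -0. ]
[ 0.29 71.3  -0.1 ] [-13.7  -0.   -4. ] [0.  0.2 0. ]
[ 0.19 71.3  -0.2 ] [-20.7  -0.   -5. ] [ 0.   0.3 -0. ]
[ 0.09 71.3  -0.3 ] [-27.8   0.   -5.3] [ 0.   0.4 -0. ]
[-1.00e-02  7.13e+01 -4.00e-01] [-34.9  -0.   -4.8] [ 0.   0.5 -0. ]
[-0.11 71.3  -0.5 ] [-42.    0.   -3.7] [ 0.   0.6 -0. ]
[-0.21 71.3  -0.6 ] [-48.9  -0.   -1.8] [ 0.   0.7 -0. ]
[-0.31 71.3  -0.7 ] [-55.5  -0.    0.7] [-0.   0.8 -0. ]
```

Gripped, opening 18 mm at 60 N. First stroke.

```bash
python3 -m crank '[{"dx":-6.7,"dy":0,"dz":-2.4,"ax":0,"ay":0.1,"az":0,"fingers":5},{"dx":-13.7,"dy":0,"dz":-4,"ax":0,"ay":0.2,"az":0,"fingers":5},{"dx":-20.7,"dy":0,"dz":-5,"ax":0,"ay":0.3,"az":0,"fingers":5},{"dx":-27.8,"dy":0,"dz":-5.3,"ax":0,"ay":0.4,"az":0,"fingers":5},{"dx":-34.9,"dy":0,"dz":-4.8,"ax":0,"ay":0.5,"az":0,"fingers":5},{"dx":-42,"dy":0,"dz":-3.7,"ax":0,"ay":0.6,"az":0,"fingers":5},{"dx":-48.9,"dy":0,"dz":-1.8,"ax":0,"ay":0.7,"az":0,"fingers":5},{"dx":-55.5,"dy":0,"dz":0.7,"ax":0,"ay":0.8,"az":0,"fingers":5}]' 60
python3 -c "
from h import *
ph,r,t=where();print(ctrl.sense()['joint_pos'].round(2))
table([(ph-.1*k,71.3,t-.1*k) for k in range(1,6)])"
```

```text
time: 5.85
ee_pos: [568.0, 3.2, 231.2]
eef_rot: [-2.892, -0.237, -1.053]
contact_force: [16.6, 15.2, -22.7]
opening: 0.21
gripper_force: 59.6
phi -0.332 r 70.0 tilt -0.698 lat 0.8 grip 59.642212986946106 F [ 16.6  15.2 -22.7]
[ 0.11 -0.25 -0.13  2.21 -0.25  0.5  -1.25]
[-0.43 71.3  -0.8 ] [-6.3  0.7 -3.4] [-0.002  0.1    0.005]
[-0.53 71.3  -0.9 ] [-13.3   0.7  -4.9] [-0.002  0.2    0.004]
[-0.63 71.3  -1.  ] [-20.4   0.7  -5.8] [-0.003  0.3    0.004]
[-0.73 71.3  -1.1 ] [-27.5   0.6  -5.9] [-0.003  0.4    0.004]
[-0.83 71.3  -1.2 ] [-34.6   0.6  -5.3] [-0.003  0.5    0.004]
```

```bash
python3 -m crank '[{"dx":-6.5,"dy":0,"dz":-0.5,"ax":0,"ay":0.1,"az":0,"fingers":5},{"dx":-13.5,"dy":0,"dz":-1.5,"ax":0,"ay":0.2,"az":0,"fingers":5},{"dx":-13.5,"dy":0,"dz":-1.5,"ax":0,"ay":0.2,"az":0,"fingers":5}]' 60
python3 - <<'E'
from h import *
ph,r,t=where();print(ctrl.sense()['joint_pos'].round(2))
print('retreat',rel(*pose(ph,150,t)))
m=optics.camera_model("wrist"); im=optics.camera("wrist"); top=optics.camera("top"); np.save("pics/w4.npy",im); np.save("pics/t4.npy",top)
E
```

```text
time: 6.15
ee_pos: [558.4, 1.6, 227.2]
eef_rot: [-2.756, -0.228, -1.338]
contact_force: [-6.9, -0.7, 8.2]
opening: 0.207
gripper_force: 69.8
phi -0.482 r 70.2 tilt -0.904 lat 0.8 grip 69.77821826934814 F [-6.9 -0.7  8.2]
[-0.08 -0.35  0.06  2.41 -0.49  0.21 -0.98]
retreat (array([ 32.6,   0.7, -72.8]), array([-0.004, -0.   ,  0.005]))
```

```bash
python3 - <<'E'
from h import *
table([(-.45,130,-.75),(-.35,140,-.6),(-.2,145,-.45),(0,145,-.3),(.15,145,-.15),(.3,145,0),(.45,145,.15),(.5,140,.3),(.5,72,.3)])
E
```

```text
[ -0.45 130.    -0.75] [ 27.7   0.7 -53. ] [-0.003 -0.15   0.005]
[ -0.35 140.    -0.6 ] [ 44.4   0.8 -55.3] [-0.003 -0.3    0.006]
[ -0.2  145.    -0.45] [ 64.6   0.9 -46.9] [-0.002 -0.45   0.006]
[  0.  145.   -0.3] [ 84.8   1.1 -26.1] [-0.002 -0.6    0.006]
[  0.15 145.    -0.15] [97.   1.2 -8.1] [-0.001 -0.75   0.006]
[  0.3 145.    0. ] [106.3   1.3  11.5] [-0.001 -0.9    0.006]
[  0.45 145.     0.15] [112.7   1.4  32.3] [-1.00e-03 -1.05e+00  7.00e-03]
[  0.5 140.    0.3] [109.2   1.5  40.2] [-0.    -1.2    0.007]
[ 0.5 72.   0.3] [42.2  1.2 51.8] [-0.    -1.2    0.007]
```

```bash
python3 -m crank '[{"dx":0,"dy":0,"dz":0,"ax":0,"ay":0,"az":0,"fingers":65},{"dx":0,"dy":0,"dz":0,"ax":0,"ay":0,"az":0,"fingers":65},{"dx":0,"dy":0,"dz":-5,"ax":0,"ay":0,"az":0,"fingers":65},{"dx":10,"dy":0,"dz":-35,"ax":0,"ay":0,"az":0,"fingers":65},{"dx":28,"dy":1,"dz":-53,"ax":0,"ay":-0.15,"az":0.005,"fingers":65},{"dx":44,"dy":1,"dz":-55,"ax":0,"ay":-0.3,"az":0.005,"fingers":65},{"dx":65,"dy":1,"dz":-47,"ax":0,"ay":-0.45,"az":0.005,"fingers":65},{"dx":85,"dy":1,"dz":-26,"ax":0,"ay":-0.6,"az":0.005,"fingers":65}]' 60
python3 - <<'E'
from h import *
where()
table([(.15,145,-.15),(.3,145,0),(.45,145,.15),(.5,140,.3),(.5,72,.3)])
E
```

```text
time: 7.05
ee_pos: [588.6, 2.6, 311.8]
eef_rot: [-3.063, -0.237, -0.525]
contact_force: [0.6, 1.1, 1.1]
opening: 0.765
gripper_force: 0.0
phi -0.018 r 146.8 tilt -0.340 lat -3.0 grip 0.0 F [0.6 1.1 1.1]
[  0.15 145.    -0.15] [21.7 -3.1 11.3] [ 0.002 -0.19  -0.004]
[  0.3 145.    0. ] [40.1 -3.2 22.9] [ 0.002 -0.34  -0.004]
[  0.45 145.     0.15] [56.5 -3.3 37.2] [ 0.001 -0.49  -0.004]
[  0.5 140.    0.3] [57.8 -3.3 45.8] [ 0.001 -0.64  -0.004]
[ 0.5 72.   0.3] [ 7.1 -3.2 91.2] [ 0.001 -0.64  -0.004]
```

```bash
python3 -m crank '[{"dx":22,"dy":-1,"dz":11,"ax":0,"ay":-0.15,"az":0,"fingers":65},{"dx":40,"dy":-2,"dz":23,"ax":0,"ay":-0.3,"az":0,"fingers":65},{"dx":56,"dy":-3,"dz":37,"ax":0,"ay":-0.45,"az":0,"fingers":65},{"dx":58,"dy":-3,"dz":46,"ax":0,"ay":-0.6,"az":0,"fingers":65},{"dx":58,"dy":-3,"dz":46,"ax":0,"ay":-0.6,"az":0,"fingers":65}]' 60
python3 - <<'E'
from h import *
where()
table([(.5,95,.3),(.5,72,.3)]);print(ctrl.sense()['joint_pos'].round(2))
im=optics.camera("wrist"); m=optics.camera_model("wrist"); np.save("pics/w5.npy",im); np.save("pics/m5.npy",m,allow_pickle=True); cv2.imwrite("pics/w5.png",im[:,:,::-1])
E
```

```text
time: 7.55
ee_pos: [656.4, 18.6, 275.7]
eef_rot: [3.084, 0.245, -0.43]
contact_force: [0.6, 0.1, -1.6]
opening: 0.765
gripper_force: 0.0
phi 0.544 r 129.4 tilt 0.277 lat 2.1 grip 0.0 F [ 0.6  0.1 -1.6]
[ 0.5 95.   0.3] [-13.1   2.2  32.1] [-0.004 -0.023  0.001]
[ 0.5 72.   0.3] [-18.2   2.3  54.6] [-0.004 -0.023  0.001]
[ 0.07  0.65 -0.34  0.93  0.19  1.87 -1.61]
```

View pics/w5.png

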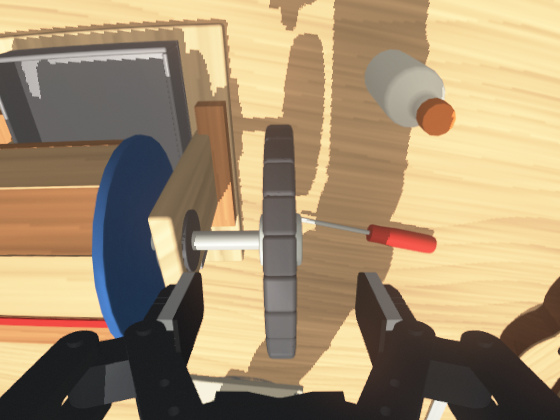

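The wheel has turned: the rim is dark all along column 280, the red stave edge of the port is now at (50,322), and the fingers straddle the rim. Second grasp.

```bash
python3 -m crank '[{"dx":-13,"dy":1.5,"dz":32,"ax":0,"ay":-0.02,"az":0,"fingers":65},{"dx":-18,"dy":1.5,"dz":54,"ax":0,"ay":-0.02,"az":0,"fingers":65},{"dx":-18,"dy":1.5,"dz":54,"ax":0,"ay":-0.02,"az":0,"fingers":65},{"dx":-18,"dy":1.5,"dz":54,"ax":0,"ay":-0.02,"az":0,"fingers":5},{"dx":-18,"dy":1.5,"dz":54,"ax":0,"ay":-0.02,"az":0,"fingers":5},{"dx":-18,"dy":1.5,"dz":54,"ax":0,"ay":-0.02,"az":0,"fingers":5},{"dx":-18,"dy":1.5,"dz":54,"ax":0,"ay":-0.02,"az":0,"fingers":5},{"dx":-18,"dy":1.5,"dz":54,"ax":0,"ay":-0.02,"az":0,"fingers":5}]' 60
python3 -c "
from h import *
ph,r,t=where();print(ctrl.sense()['joint_pos'].round(2))
r1=r-1
table([(ph-.1*k,r-.15*k,t-.1*k) for k in range(1,9)])"
```

```text
time: 8.4
ee_pos: [625.7, 12.7, 236.2]
eef_rot: [3.081, 0.246, -0.434]
contact_force: [-0.7, 0.3, -0.4]
opening: 0.059
gripper_force: 0.0
phi 0.464 r 79.6 tilt 0.280 lat 1.1 grip 0.0 F [-0.7  0.3 -0.4]
[ 0.11  0.58 -0.35  1.12  0.17  1.75 -1.62]
[ 0.36 79.47  0.18] [-7.9  1.1 -0.9] [-0.001  0.1    0.002]
[ 0.26 79.32  0.08] [-15.8   1.   -1. ] [-0.002  0.2    0.001]
[ 1.600e-01  7.917e+01 -2.000e-02] [-23.7   1.   -0.4] [-0.002  0.3    0.001]
[ 6.000e-02  7.902e+01 -1.200e-01] [-31.5   1.    1.1] [-0.002  0.4    0.001]
[-4.000e-02  7.887e+01 -2.200e-01] [-39.1   1.    3.3] [-0.002  0.5    0.001]
[-0.14 78.72 -0.32] [-46.4   1.    6.3] [-0.002  0.6    0.001]
[-0.24 78.57 -0.42] [-53.3   1.    9.9] [-0.002  0.7    0.001]
[-0.34 78.42 -0.52] [-59.9   1.   14.3] [-0.002  0.8    0.001]
```

```bash
python3 -m crank '[{"dx":0,"dy":0,"dz":-6,"ax":0,"ay":0,"az":0,"fingers":60},{"dx":0,"dy":0,"dz":-6,"ax":0,"ay":0,"az":0,"fingers":60},{"dx":0,"dy":0,"dz":-6,"ax":0,"ay":0,"az":0,"fingers":60},{"dx":-1,"dy":0,"dz":12,"ax":0,"ay":0,"az":0,"fingers":60},{"dx":-1,"dy":0,"dz":12,"ax":0,"ay":0,"az":0,"fingers":60},{"dx":-1,"dy":0,"dz":12,"ax":0,"ay":0,"az":0,"fingers":5},{"dx":-1,"dy":0,"dz":12,"ax":0,"ay":0,"az":0,"fingers":5},{"dx":-1,"dy":0,"dz":12,"ax":0,"ay":0,"az":0,"fingers":5}]' 60
python3 -m crank '[{"dx":0,"dy":0,"dz":0,"ax":0,"ay":0,"az":0,"fingers":5},{"dx":0,"dy":0,"dz":0,"ax":0,"ay":0,"az":0,"fingers":5}]' 60
python3 -c "
from h import *
ph,r,t=where()
table([(ph-.1*k,r-.15*k,t-.1*k) for k in range(1,9)])"
```

```text
time: 9.2
ee_pos: [621.6, 13.2, 225.6]
eef_rot: [3.083, 0.248, -0.433]
contact_force: [2.5, -13.5, -3.7]
opening: 0.207
gripper_force: 60.1
time: 9.4
ee_pos: [621.6, 13.0, 225.6]
eef_rot: [3.082, 0.248, -0.432]
contact_force: [0.4, 4.6, 5.3]
opening: 0.213
gripper_force: 60.1
phi 0.482 r 68.3 tilt 0.279 lat 2.1 grip 60.12894630432129 F [0.4 4.6 5.3]
[ 0.38 68.19  0.18] [-6.8  2.1 -0.9] [-0.002  0.1    0.003]
[ 0.28 68.04  0.08] [-13.6   2.1  -1.1] [-0.003  0.2    0.003]
[ 1.800e-01  6.789e+01 -2.000e-02] [-20.4   2.   -0.6] [-0.003  0.3    0.003]
[ 0.08 67.74 -0.12] [-27.    2.    0.5] [-0.003  0.4    0.003]
[-2.000e-02  6.759e+01 -2.200e-01] [-33.6   2.    2.3] [-0.003  0.5    0.002]
[-0.12 67.44 -0.32] [-39.9   2.    4.7] [-0.003  0.6    0.002]
[-0.22 67.29 -0.42] [-45.9   2.    7.8] [-0.003  0.7    0.002]
[-0.32 67.14 -0.52] [-51.5   2.   11.4] [-0.003  0.8    0.002]
```

Gripped: φ 0.482, tilt 0.279. Second stroke.

```bash
python3 -m crank '[{"dx":-6.8,"dy":0,"dz":-0.9,"ax":0,"ay":0.1,"az":0,"fingers":5},{"dx":-13.6,"dy":0,"dz":-1.1,"ax":0,"ay":0.2,"az":0,"fingers":5},{"dx":-20.4,"dy":0,"dz":-0.6,"ax":0,"ay":0.3,"az":0,"fingers":5},{"dx":-27,"dy":0,"dz":0.5,"ax":0,"ay":0.4,"az":0,"fingers":5},{"dx":-33.6,"dy":0,"dz":2.3,"ax":0,"ay":0.5,"az":0,"fingers":5},{"dx":-39.9,"dy":0,"dz":4.7,"ax":0,"ay":0.6,"az":0,"fingers":5},{"dx":-45.9,"dy":0,"dz":7.8,"ax":0,"ay":0.7,"az":0,"fingers":5},{"dx":-51.5,"dy":0,"dz":11.4,"ax":0,"ay":0.8,"az":0,"fingers":5}]' 60
python3 -c "
from h import *
ph,r,t=where();print(ctrl.sense()['joint_pos'].round(2))
table([(ph-.1*k,r,t-.1*k) for k in range(1,4)],pose(ph,r,t))"
```

```text
time: 10.2
ee_pos: [569.3, 3.5, 227.7]
eef_rot: [-2.985, -0.238, -0.801]
contact_force: [11.9, 11.4, -12.3]
opening: 0.211
gripper_force: 62.0
phi -0.330 r 66.3 tilt -0.525 lat 0.9 grip 62.0151150226593 F [ 11.9  11.4 -12.3]
[ 0.36 -0.15 -0.38  2.05 -0.19  0.71 -1.33]
[-0.43 66.33 -0.62] [-6.6 -0.  -1. ] [-0.   0.1 -0. ]
[-0.53 66.33 -0.72] [-13.2  -0.   -1.2] [ 0.   0.2 -0. ]
[-0.63 66.33 -0.82] [-19.8  -0.   -0.9] [ 0.   0.3 -0. ]
```

```bash
python3 -m crank '[{"dx":-3.3,"dy":0,"dz":0,"ax":0,"ay":0.05,"az":0,"fingers":5},{"dx":-6.6,"dy":0,"dz":-0.3,"ax":0,"ay":0.1,"az":0,"fingers":5},{"dx":-10,"dy":0,"dz":-0.4,"ax":0,"ay":0.15,"az":0,"fingers":5},{"dx":-13.2,"dy":0,"dz":-0.4,"ax":0,"ay":0.2,"az":0,"fingers":5},{"dx":-16.5,"dy":0,"dz":-0.3,"ax":0,"ay":0.25,"az":0,"fingers":5},{"dx":-16.5,"dy":0,"dz":-0.3,"ax":0,"ay":0.25,"az":0,"fingers":5}]' 60
python3 -c "
from h import *
where();print(ctrl.sense()['joint_pos'].round(2))
table([(-.45,130,-.65),(-.35,140,-.5),(-.2,145,-.35),(0,145,-.2),(.15,145,-.05),(.3,145,0.1),(.45,145,.25),(.5,140,.28),(.48,68,.28)])"
```

```text
time: 10.8
ee_pos: [554.4, 0.9, 220.0]
eef_rot: [-2.847, -0.225, -1.156]
contact_force: [1.0, -1.7, -0.2]
opening: 0.211
gripper_force: 63.3
phi -0.588 r 66.1 tilt -0.772 lat 0.7 grip 63.29934060573578 F [ 1.  -1.7 -0.2]
[ 0.25 -0.3  -0.24  2.31 -0.49  0.4  -1.03]
[ -0.45 130.    -0.65] [ 29.    0.6 -58.3] [-0.001 -0.122 -0.   ]
[ -0.35 140.    -0.5 ] [ 45.2   0.6 -62.7] [-0.001 -0.272 -0.   ]
[ -0.2  145.    -0.35] [ 66.4   0.6 -56.9] [-0.001 -0.422 -0.   ]
[  0.  145.   -0.2] [ 89.1   0.6 -38.9] [-0.001 -0.572 -0.   ]
[ 1.50e-01  1.45e+02 -5.00e-02] [103.4   0.6 -22.6] [-0.001 -0.722 -0.   ]
[3.00e-01 1.45e+02 1.00e-01] [115.2   0.6  -4.4] [-0.001 -0.872  0.   ]
[  0.45 145.     0.25] [124.2   0.7  15.4] [-1.000e-03 -1.022e+00  0.000e+00]
[  0.5  140.     0.28] [121.7   0.7  23.8] [-1.000e-03 -1.052e+00  0.000e+00]
[ 0.48 68.    0.28] [52.5  0.7 43.7] [-1.000e-03 -1.052e+00  0.000e+00]
```

```bash
python3 -m crank '[{"dx":0,"dy":0,"dz":0,"ax":0,"ay":0,"az":0,"fingers":65},{"dx":0,"dy":0,"dz":0,"ax":0,"ay":0,"az":0,"fingers":65},{"dx":0,"dy":0,"dz":-5,"ax":0,"ay":0,"az":0,"fingers":65},{"dx":10,"dy":0,"dz":-35,"ax":0,"ay":0,"az":0,"fingers":65},{"dx":29,"dy":0.6,"dz":-58,"ax":0,"ay":-0.12,"az":0,"fingers":65},{"dx":45,"dy":0.6,"dz":-63,"ax":0,"ay":-0.27,"az":0,"fingers":65},{"dx":66,"dy":0.6,"dz":-57,"ax":0,"ay":-0.42,"az":0,"fingers":65},{"dx":89,"dy":0.6,"dz":-39,"ax":0,"ay":-0.57,"az":0,"fingers":65}]' 60
python3 - <<'E'
from h import *
where()
table([(.15,145,-.05),(.3,145,.1),(.45,140,.25),(.5,130,.28),(.48,68,.28)])
E
```

```text
time: 11.6
ee_pos: [587.5, 4.5, 313.8]
eef_rot: [-3.095, -0.244, -0.352]
contact_force: [0.3, 0.8, 0.8]
opening: 0.756
gripper_force: 0.0
phi -0.023 r 148.8 tilt -0.227 lat -1.0 grip 0.0 F [0.3 0.8 0.8]
[ 1.50e-01  1.45e+02 -5.00e-02] [23.2 -1.  10.9] [ 0.    -0.177 -0.001]
[3.00e-01 1.45e+02 1.00e-01] [42.7 -1.  20.4] [ 0.    -0.327 -0.001]
[  0.45 140.     0.25] [57.5 -1.  36.6] [ 0.    -0.477 -0.001]
[  0.5  130.     0.28] [56.2 -1.  48.6] [ 0.    -0.507 -0.001]
[ 0.48 68.    0.28] [14. -1. 94.] [ 0.    -0.507 -0.001]
```

```bash
python3 -m crank '[{"dx":23,"dy":-0.5,"dz":11,"ax":0,"ay":-0.15,"az":0,"fingers":65},{"dx":43,"dy":-1,"dz":20,"ax":0,"ay":-0.3,"az":0,"fingers":65},{"dx":57,"dy":-1,"dz":37,"ax":0,"ay":-0.45,"az":0,"fingers":65},{"dx":56,"dy":-1,"dz":48,"ax":0,"ay":-0.5,"az":0,"fingers":65},{"dx":56,"dy":-1,"dz":48,"ax":0,"ay":-0.5,"az":0,"fingers":65}]' 60
python3 - <<'E'
from h import *
where()
table([(.5,95,.28),(.48,68,.28)])
E
```

```text
time: 12.1
ee_pos: [650.5, 18.4, 264.9]
eef_rot: [3.08, 0.252, -0.454]
contact_force: [0.8, 0.3, -2.4]
opening: 0.757
gripper_force: 0.0
phi 0.548 r 117.1 tilt 0.292 lat 2.8 grip 0.0 F [ 0.8  0.3 -2.4]
[ 0.5  95.    0.28] [-10.    2.9  20.3] [-0.004  0.012  0.006]
[ 0.48 68.    0.28] [-16.9   3.   46.4] [-0.004  0.012  0.006]
```

```bash
python3 -m crank '[{"dx":-10,"dy":1.5,"dz":20,"ax":0,"ay":0,"az":0,"fingers":65},{"dx":-17,"dy":1.5,"dz":54,"ax":0,"ay":0,"az":0,"fingers":65},{"dx":-17,"dy":1.5,"dz":54,"ax":0,"ay":0,"az":0,"fingers":65},{"dx":-17,"dy":1.5,"dz":54,"ax":0,"ay":0,"az":0,"fingers":65}]' 60
python3 - <<'E'
from h import *
where();table([(.48,68,.28)])
E
```

```text
time: 12.5
ee_pos: [620.0, 10.8, 229.9]
eef_rot: [3.083, 0.249, -0.421]
contact_force: [0.3, 0.3, 1.1]
opening: 0.766
gripper_force: 0.0
phi 0.429 r 71.4 tilt 0.271 lat 0.2 grip 0.0 F [0.3 0.3 1.1]
[ 0.48 68.    0.28] [2.9 0.2 4. ] [-0.001 -0.009  0.003]
```

```bash
python3 -m crank '[{"dx":3,"dy":0,"dz":4,"ax":0,"ay":0,"az":0,"fingers":65},{"dx":3,"dy":0,"dz":4,"ax":0,"ay":0,"az":0,"fingers":5},{"dx":3,"dy":0,"dz":4,"ax":0,"ay":0,"az":0,"fingers":5},{"dx":3,"dy":0,"dz":4,"ax":0,"ay":0,"az":0,"fingers":5},{"dx":3,"dy":0,"dz":4,"ax":0,"ay":0,"az":0,"fingers":5},{"dx":3,"dy":0,"dz":4,"ax":0,"ay":0,"az":0,"fingers":5}]' 60
python3 - <<'E'
from h import *
ph,r,t=where()
table([(ph-.08*k,r-.15*k,t-.08*k) for k in range(1,9)],pose(ph,r,t))
im=optics.camera("scene"); np.save("pics/s6.npy",im)
cv2.imwrite("pics/s6.png",cv2.resize(im[150:330,230:400],(560,593),interpolation=2)[:,:,::-1])
E
```

```text
time: 13.1
ee_pos: [622.1, 13.1, 224.0]
eef_rot: [3.085, 0.253, -0.422]
contact_force: [1.7, 5.2, 5.7]
opening: 0.211
gripper_force: 60.4
phi 0.499 r 67.2 tilt 0.272 lat 2.1 grip 60.35535514354706 F [1.7 5.2 5.7]
[ 0.42 67.05  0.19] [-5.3 -0.  -0.9] [-0.    0.08 -0.  ]
[ 0.34 66.9   0.11] [-10.6  -0.   -1.3] [-0.    0.16  0.  ]
[2.600e-01 6.675e+01 3.000e-02] [-16.    0.   -1.3] [0.   0.24 0.  ]
[ 1.80e-01  6.66e+01 -5.00e-02] [-21.3   0.   -0.8] [-0.    0.32 -0.  ]
[ 0.1  66.45 -0.13] [-26.6   0.    0. ] [0.  0.4 0. ]
[ 2.00e-02  6.63e+01 -2.10e-01] [-31.7   0.    1.3] [-0.    0.48  0.  ]
[-6.000e-02  6.615e+01 -2.900e-01] [-36.7   0.    3. ] [ 0.    0.56 -0.  ]
[-0.14 66.   -0.37] [-41.6  -0.    5. ] [ 0.    0.64 -0.  ]
```

View pics/s6.png

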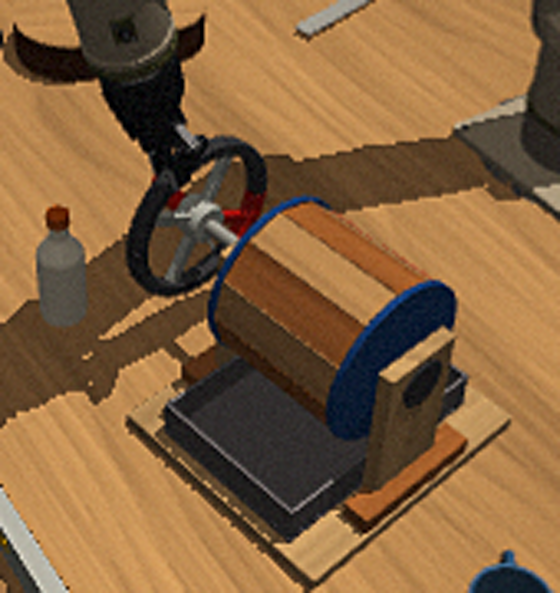

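The red spoke now runs from the hub (205,215) to (255,215), facing the robot. I'll measure its angle by colour.

```bash
cat >> h.py <<'E'
def redang(im):
    m=optics.camera_model("scene"); c,s=np.cos(YAW),np.sin(YAW); x=np.array([c,s,0]); y=np.array([-s,c,0])
    r,g,b=im.astype(int).transpose(2,0,1); v,u=np.where((r>70)&(r>2.2*g)&(r>2.2*b))
    q=onvert(m,np.c_[u+.5,v+.5],HUB,y)-HUB; X,Z=q@x,q[:,2]; rr=np.hypot(X,Z); k=(rr>25)&(rr<97)
    th=np.arctan2(-X,-Z); h=np.histogram(th[k],np.arange(-3.2,3.21,.1)); 
    for a,n in zip(h[1],h[0]): 
        if n: print(round(a+.05,2),n,end='; ')
    print()
E
python3 -c "
from h import *
redang(np.load('pics/scene0.npy'));redang(np.load('pics/s6.npy'))"
```

```text
-3.15 4; -3.05 11; -2.95 14; -2.85 8; -2.75 2; -2.65 5; -2.55 5; -2.45 5; -2.35 4; 2.55 2; 2.65 4; 2.75 5; 2.85 8; 2.95 12; 3.05 10; 
-2.65 3; -2.55 3; -2.45 5; -2.35 4; 0.75 4; 0.85 8; 0.95 4; 1.05 16; 1.15 11; 1.25 1; 1.35 1; 1.45 1;
```

θ ≈ 1.05, as expected. Third stroke, done gently.

```bash
python3 -m crank '[{"dx":-5.3,"dy":0,"dz":-0.9,"ax":0,"ay":0.08,"az":0,"fingers":5},{"dx":-10.6,"dy":0,"dz":-1.3,"ax":0,"ay":0.16,"az":0,"fingers":5},{"dx":-16,"dy":0,"dz":-1.3,"ax":0,"ay":0.24,"az":0,"fingers":5},{"dx":-21.3,"dy":0,"dz":-0.8,"ax":0,"ay":0.32,"az":0,"fingers":5},{"dx":-26.6,"dy":0,"dz":0,"ax":0,"ay":0.4,"az":0,"fingers":5},{"dx":-31.7,"dy":0,"dz":1.3,"ax":0,"ay":0.48,"az":0,"fingers":5},{"dx":-36.7,"dy":0,"dz":3,"ax":0,"ay":0.56,"az":0,"fingers":5},{"dx":-41.6,"dy":0,"dz":5,"ax":0,"ay":0.64,"az":0,"fingers":5}]' 60
python3 -c "
from h import *
ph,r,t=where()
table([(ph-.08*k,r-.1*k,t-.08*k) for k in range(1,7)],pose(ph,r,t))"
```

```text
time: 13.95
ee_pos: [581.2, 5.7, 230.4]
eef_rot: [-3.047, -0.248, -0.572]
contact_force: [3.1, 9.2, -2.2]
opening: 0.215
gripper_force: 61.3
phi -0.144 r 66.1 tilt -0.371 lat 1.2 grip 61.33228808641434 F [ 3.1  9.2 -2.2]
[-0.22 65.96 -0.45] [-5.2  0.  -0.9] [ 0.    0.08 -0.  ]
[-0.3  65.86 -0.53] [-10.5   0.   -1.4] [ 0.    0.16 -0.  ]
[-0.38 65.76 -0.61] [-15.7   0.   -1.4] [ 0.    0.24 -0.  ]
[-0.46 65.66 -0.69] [-21.   0.  -1.] [ 0.    0.32 -0.  ]
[-0.54 65.56 -0.77] [-26.2   0.   -0.2] [0.  0.4 0. ]
[-0.62 65.46 -0.85] [-31.3  -0.    1. ] [ 0.    0.48 -0.  ]
```

```bash
python3 -m crank '[{"dx":-5.2,"dy":0,"dz":-0.9,"ax":0,"ay":0.08,"az":0,"fingers":5},{"dx":-10.5,"dy":0,"dz":-1.4,"ax":0,"ay":0.16,"az":0,"fingers":5},{"dx":-15.7,"dy":0,"dz":-1.4,"ax":0,"ay":0.24,"az":0,"fingers":5},{"dx":-21,"dy":0,"dz":-1,"ax":0,"ay":0.32,"az":0,"fingers":5},{"dx":-26.2,"dy":0,"dz":-0.2,"ax":0,"ay":0.4,"az":0,"fingers":5},{"dx":-26.2,"dy":0,"dz":-0.2,"ax":0,"ay":0.4,"az":0,"fingers":5},{"dx":-26.2,"dy":0,"dz":-0.2,"ax":0,"ay":0.4,"az":0,"fingers":5}]' 60
python3 - <<'E'
from h import *
where();print(ctrl.sense()['joint_pos'].round(2))
im=optics.camera("scene"); np.save("pics/s7.npy",im); redang(im)
t=optics.camera("top"); w=optics.camera("wrist")
o=np.zeros((500,800,3),np.uint8)
o[:500,:400]=cv2.resize(im[175:315,250:362],(400,500),interpolation=2)
o[:250,400:]=cv2.resize(t[155:275,165:357],(400,250),interpolation=2); o[250:,400:]=cv2.resize(w,(333,250))[:,:].copy() if 0 else cv2.resize(w,(400,250))
cv2.imwrite("pics/m7.png",o[:,:,::-1])
E
```

```text
time: 14.65
ee_pos: [556.0, 1.2, 220.5]
eef_rot: [-2.848, -0.229, -1.147]
contact_force: [-6.9, 0.5, 6.3]
opening: 0.212
gripper_force: 62.9
phi -0.562 r 65.7 tilt -0.766 lat 0.7 grip 62.94021785259247 F [-6.9  0.5  6.3]
[ 0.41 -0.29 -0.37  2.29 -0.59  0.42 -0.94]
-2.65 4; -2.55 5; -2.45 6; -2.35 4; -0.45 1; -0.35 3; -0.25 6; -0.15 7; -0.05 4; 0.05 4; 0.15 6; 0.25 10; 0.35 6;
```

View pics/m7.png

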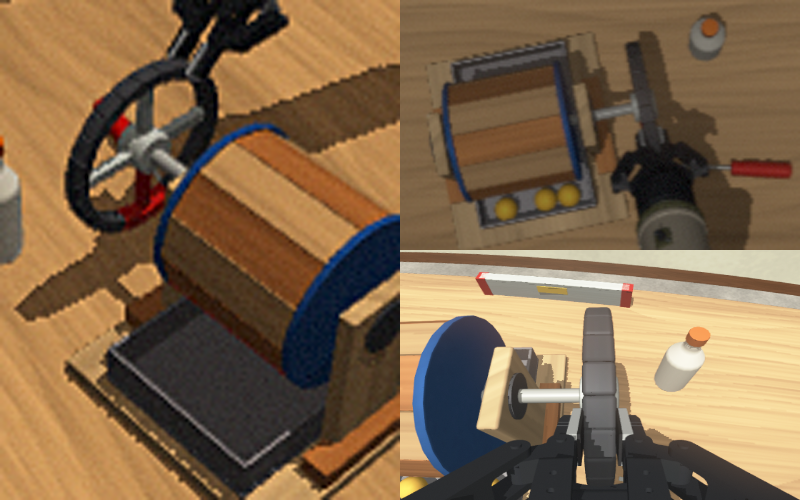

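All three balls lie in the tray (top inset at (507,208), (545,199) and (569,194)), and the red spoke points down at (145,190) in the scene inset. One finer angle check before I release.

```bash
python3 - <<'E'
from h import *
m=optics.camera_model("scene"); c,s=np.cos(YAW),np.sin(YAW); x=np.array([c,s,0]); y=np.array([-s,c,0])
for f in('scene0','s6','s7'):
    im=np.load(f'pics/{f}.npy'); r,g,b=im.astype(float).transpose(2,0,1); w=np.clip(r-1.8*np.maximum(g,b),0,None)/(r+20)
    v,u=np.where(w>0.05); q=onvert(m,np.c_[u,v],HUB,y)-HUB; X,Z=q@x,q[:,2]; rr=np.hypot(X,Z); W=w[v,u]
    th=np.mod(np.arctan2(-X,-Z)+1.2,2*np.pi)-1.2
    for lo,hi in((30,70),(72,96)):
        k=(rr>lo)&(rr<hi)&~((th>3.5)&(th<4.2))
        if f=='s6':k&=th<2
        if f=='s7':k&=abs(th)<1
        print(f,lo,(th[k]*W[k]).sum()/W[k].sum(), th[k].min(),th[k].max(),k.sum(),'tangential px offset mm',(X[k]*W[k]).sum()/W[k].sum())
E
```

```text
scene0 30 3.125341547687512 2.8745657168212757 3.4691526171028118 43 tangential px offset mm -0.6778856655677498
scene0 72 3.0720372789168278 2.601056448780499 3.4793708954615097 89 tangential px offset mm -5.514125783725066
s6 30 1.0960584641119149 0.8120212733029895 1.5903370687325722 37 tangential px offset mm -50.92385651722208
s6 72 1.079617280467899 0.760515635144851 1.450238057571567 51 tangential px offset mm -72.73717254035436
s7 30 -0.02345706317777073 -0.3320957315550426 0.30770589798471226 35 tangential px offset mm 0.6095505259509938
s7 72 -0.0007205615819122032 -0.4593067598014533 0.3854878954675989 60 tangential px offset mm -0.25586721973166493
```

θ ≈ −0.01, on target. Release and back off.

```bash
python3 -m crank '[{"dx":0,"dy":0,"dz":0,"ax":0,"ay":0,"az":0,"fingers":65},{"dx":0,"dy":0,"dz":0,"ax":0,"ay":0,"az":0,"fingers":65},{"dx":0,"dy":0,"dz":-5,"ax":0,"ay":0,"az":0,"fingers":65},{"dx":5,"dy":0,"dz":-35,"ax":0,"ay":0,"az":0,"fingers":65},{"dx":30,"dy":0,"dz":-65,"ax":0,"ay":-0.1,"az":0,"fingers":65},{"dx":65,"dy":0,"dz":-95,"ax":0,"ay":-0.2,"az":0,"fingers":65},{"dx":95,"dy":0,"dz":-125,"ax":0,"ay":-0.3,"az":0,"fingers":65},{"dx":95,"dy":0,"dz":-125,"ax":0,"ay":-0.3,"az":0,"fingers":65}]' 60
python3 - <<'E'
from h import *
where()
im=optics.camera("scene"); redang(im)
m=optics.camera_model("scene"); c,s=np.cos(YAW),np.sin(YAW); x=np.array([c,s,0]); y=np.array([-s,c,0])
r,g,b=im.astype(float).transpose(2,0,1); w=np.clip(r-1.8*np.maximum(g,b),0,None)/(r+20)
v,u=np.where(w>0.05); q=onvert(m,np.c_[u,v],HUB,y)-HUB; X,Z=q@x,q[:,2]; rr=np.hypot(X,Z); W=w[v,u]; th=np.arctan2(-X,-Z)
for lo,hi in((30,70),(72,96)):
    k=(rr>lo)&(rr<hi)&(abs(th)<1); print((th[k]*W[k]).sum()/W[k].sum(),th[k].min(),th[k].max())
t=optics.camera("top"); r,g,b=t.astype(int).transpose(2,0,1); Y=((r>110)&(g>.65*r)&(b<.35*r)).astype(np.uint8)
n,_,st,ce=cv2.connectedComponentsWithStats(Y); mt=optics.camera_model("top")
for i in range(1,n):
    if st[i,4]>12: print('yellow',st[i,4],ce[i].round(1),((onplane(mt,[ce[i]],40)-HUB)[0]@np.c_[x,y]).round())
E
```

```text
time: 15.6
ee_pos: [542.1, -2.0, 385.9]
eef_rot: [-3.008, -0.245, -0.727]
contact_force: [0.7, 0.0, -0.5]
opening: 0.76
gripper_force: 0.0
phi -0.219 r 226.3 tilt -0.474 lat -0.2 grip 0.0 F [ 0.7  0.  -0.5]
-2.65 4; -2.55 5; -2.45 6; -2.35 4; -2.25 1; -0.45 1; -0.35 2; -0.25 6; -0.15 8; -0.05 4; 0.05 4; 0.15 4; 0.25 11; 0.35 9; 
-0.01217962982131803 -0.3320957315550425 0.3077058979847123
0.004065538324497412 -0.45930675980145325 0.38548789546759893
yellow 67 [245.1 248.7] [-101.  139.]
yellow 67 [234. 251.] [-102.  175.]
yellow 64 [215.1 255.2] [-104.  237.]
```

```bash
python3 -c "
from plant import job
print(job.finish_job())"
```

```text
the job is handed in; nothing more can be done
None
```

I wound the drum down in three grips until the port and red spoke pointed straight down (measured angle within about 0.02 rad of zero). All three knobs are in the tray, the gripper is clear of the wheel, and the job was handed in at about 16 s.

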